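Gauge the candle sockets

TASK

Check the candle holders on the ware board with the plug gauge: start with the holder at the gauge stand's end of the board and work along the row to the other end, lowering the gauge straight into each socket until it is fully home or stops short, with no more than a light push because bisque is brittle. Set any holder whose socket stops the gauge short down gently and flat in the white rework tray, and leave the good ones standing on the board. Put the gauge back fully down in its stand, and leave the sponge, rabbit, bowl and jar where they are.

Things in the scene. Friction and masses are not known exactly. Their poses are not given: they have to be found in the camera images.
- gauge: Upright in the stand, 0.2 kg: steel plug 21 mm wide, 30 mm long (nose bevelled to 18 mm over 3 mm), collar 38 mm wide, 6 mm thick, hexagonal handle 24 mm across flats, top 98 mm above the nose. Origin: centre of the nose's end; z up the handle; a pair of flats faces x and -x. Home in a good socket the collar lies on the rim, nose 30 mm below it; in a bad one the nose stops about 14 mm below it.
- holder_a: Bare beige clay candle holder, loose, about 0.16 kg; three are alike outside. Round dish 76 mm across, rim 13 mm high; on it an upright cup 48 mm across, its flat rim 55 mm above the underside. Origin: centre of the dish's underside, z up. The cup was set by hand: its axis is up to 3 mm off the origin, in any direction, so feel or look for the socket.
- holder_b: Same as holder_a from outside. Any holder's socket goes straight down the cup's axis: the mouth flares (32 mm wide at the rim, 24 mm at 5 mm down), then a 24 mm bore, floor 36 mm below the rim. Good and bad stand in any order along the row.
- holder_c: Same as holder_a from outside. In any bad socket the clay has slumped inward and leaves a ledge: the bore is 24 mm wide only to about 14 mm below the rim, then 16 mm. Find with the gauge which are bad.
- board: Pale wooden ware board, fixed on the table, 170 mm (x) by 380 mm (y) by 15 mm thick. Origin: centre of its underside; y runs along the row towards the gauge stand's end.
- place1 (a point): First place of the row, on the board's top at the gauge stand's end (120 mm from the middle); a holder stands within about 20 mm of it.
- place2 (a point): Middle place of the row, on the board's top.
- place3 (a point): Last place of the row, on the board's top at the tray's end (120 mm from the middle).
- stand: Wooden gauge stand, fixed on the table, 60 x 60 x 45 mm, with one upright hole 28 mm wide and 38 mm deep (3 mm bevel) in the middle of its top. Origin: centre of its underside. Fully down, the gauge's collar lies on its top and the gauge's nose is 15 mm above the table.
- tray: White plastic rework tray, fixed on the table, empty, 170 x 170 mm outside, walls 5 mm thick and 18 mm high, floor 5 mm thick. Origin: centre of its underside.
- sponge: Yellow sponge block, 75 x 110 x 40 mm, a bystander. Origin: centre of its underside.
- rabbit: Small bisque rabbit figure, 52 mm wide, 100 mm tall, a bystander. Origin: centre of its underside.
- slip_bowl: Empty white bowl, 90 mm wide, 50 mm high, a bystander. Origin: centre of its underside.
- glaze_jar: Glass jar with dark lid, 66 mm wide, 85 mm high, a bystander. Origin: centre of its underside.
There are look-alikes about, which are no part of the job. Of the things that look like the gauge, the larger one is meant.

How it is judged:
On the way, in this order (a step that is already met when the one before it is completed fails the run):
1. the gauge is tried in the holder at the stand's end of the board: pushed in until it is home or stops short (((horizontal distance between holder_a and place1 below 0.05 m and z of gauge in the frame of holder_a below 0.029 m and horizontal distance between gauge and holder_a below 0.008 m and angle between gauge's own z axis and vertical below 0.15 rad) or (horizontal distance between holder_b and place1 below 0.05 m and z of gauge in the frame of holder_b below 0.045 m and horizontal distance between gauge and holder_b below 0.008 m and angle between gauge's own z axis and vertical below 0.15 rad) or (horizontal distance between holder_c and place1 below 0.05 m and z of gauge in the frame of holder_c below 0.029 m and horizontal distance between gauge and holder_c below 0.008 m and angle between gauge's own z axis and vertical below 0.15 rad))), for 0.1 s.
2. then likewise in the middle holder (((horizontal distance between holder_a and place2 below 0.05 m and z of gauge in the frame of holder_a below 0.029 m and horizontal distance between gauge and holder_a below 0.008 m and angle between gauge's own z axis and vertical below 0.15 rad) or (horizontal distance between holder_b and place2 below 0.05 m and z of gauge in the frame of holder_b below 0.045 m and horizontal distance between gauge and holder_b below 0.008 m and angle between gauge's own z axis and vertical below 0.15 rad) or (horizontal distance between holder_c and place2 below 0.05 m and z of gauge in the frame of holder_c below 0.029 m and horizontal distance between gauge and holder_c below 0.008 m and angle between gauge's own z axis and vertical below 0.15 rad))), for 0.1 s.
3. then likewise in the holder at the far end (((horizontal distance between holder_a and place3 below 0.05 m and z of gauge in the frame of holder_a below 0.029 m and horizontal distance between gauge and holder_a below 0.008 m and angle between gauge's own z axis and vertical below 0.15 rad) or (horizontal distance between holder_b and place3 below 0.05 m and z of gauge in the frame of holder_b below 0.045 m and horizontal distance between gauge and holder_b below 0.008 m and angle between gauge's own z axis and vertical below 0.15 rad) or (horizontal distance between holder_c and place3 below 0.05 m and z of gauge in the frame of holder_c below 0.029 m and horizontal distance between gauge and holder_c below 0.008 m and angle between gauge's own z axis and vertical below 0.15 rad))), for 0.1 s.
At the end, for the whole second after the job is handed in: The holder whose socket stops the gauge stands flat (within 0.08 rad) on the tray's floor inside its walls, the two good holders stand flat on the board, and the gauge stands in its stand, collar within 4 mm of the stand's top and within 6 mm of its axis; all released and at rest (x of holder_b in the frame of tray between -0.048 and 0.048 m and y of holder_b in the frame of tray between -0.048 and 0.048 m and z of holder_b in the frame of tray below 0.009 m and angle between each of holder_b, holder_a, holder_c, gauge's own z axis and vertical below 0.08 rad and linear speed of each of holder_b, holder_a, holder_c, gauge below 0.02 m/s and x of holder_a in the frame of board between -0.085 and 0.085 m and y of holder_a in the frame of board between -0.19 and 0.19 m and z of holder_a in the frame of board between 0.011 and 0.019 m and x of holder_c in the frame of board between -0.085 and 0.085 m and y of holder_c in the frame of board between -0.19 and 0.19 m and z of holder_c in the frame of board between 0.011 and 0.019 m and horizontal distance between gauge and stand below 0.006 m and z of gauge in the frame of stand below 0.019 m); the robot touches nothing.
It fails at once if the gauge is pressed against a holder with more than 35 N (contact force between gauge and holder_a above 35 N or contact force between gauge and holder_b above 35 N or contact force between gauge and holder_c above 35 N).
It fails at once if a holder is dropped or thrown into the tray (faster than 0.5 m/s just above its floor) ((x of holder_a in the frame of tray between -0.085 and 0.085 m and y of holder_a in the frame of tray between -0.085 and 0.085 m and z of holder_a in the frame of tray below 0.03 m and linear speed of holder_a above 0.5 m/s) or (x of holder_b in the frame of tray between -0.085 and 0.085 m and y of holder_b in the frame of tray between -0.085 and 0.085 m and z of holder_b in the frame of tray below 0.03 m and linear speed of holder_b above 0.5 m/s) or (x of holder_c in the frame of tray between -0.085 and 0.085 m and y of holder_c in the frame of tray between -0.085 and 0.085 m and z of holder_c in the frame of tray below 0.03 m and linear speed of holder_c above 0.5 m/s)).
It fails at once if a holder is tipped over (angle between any of holder_a, holder_b, holder_c's own z axis and vertical above 0.6 rad).
It fails at once if a bystander is moved more than 20 mm (distance of any of sponge, rabbit, slip_bowl, glaze_jar from where it was at the start of the episode above 0.02 m).
It also fails if it takes over 72 s, if anything falls off the work surface, if the arm or the gripper's body presses on something with over 40 N, if the wrist force passes 120 N, or if a joint passes its speed limit or range.

ROBOT

A 6-joint arm with a two-finger parallel gripper is mounted at the origin on the work surface. World frame = base frame: x ahead of the robot, y to its left, z up, the work surface at z = 0. Lengths are in m, angles in rad, forces in N, time in s.
With the tool pointing down it reaches from about 0.375 to 0.975 m from the base axis. Payload 3.8 kg.
Tool frame: the origin (TCP) lies midway between the tips of the shut fingers; the grasp point (between the pads) lies 19 mm behind it; z points along the fingers, y is the direction in which the jaws open and shut (so a half turn about z gives the same grasp; the last joint's range is limited). The gripper opens to 85 mm and grips with 20 to 120 N. Pads are 22 mm wide; open, the fingers measure 114 mm over their backs; the gripper's body (76 mm by 85 mm) begins 54 mm behind the grasp point. The pads swing forward as they close: fully open they stand 13 mm farther back than shut.
Start: joints at [1.261, 0.264, 1.604, -0, 1.274, -0.037], TCP at [0.182, 0.65, 0.231] pointing down, gripper open.
Joint ranges: [-2.63, 2.63], [-0.94, 2.18], [0.31, 2.57], [-1.31, 4.45], [0, 2.66], [-2.55, 2.55]. Speed limits (rad/s): [2.57, 2.57, 3.14, 3.14, 3.14, 3.14].

INTERFACE

Orientations are given as a rotation vector (axis times angle).
In Python, from workcell import bot gives the robot as it stands.
- The arm moves only by the tool drive_tool, never from a script. Its argument "deltas" is a list of rows, each an object with "hand": the opening, from 0 (shut) to 1 (fully open); "offset": the shift along the world's x, y, z in cm, a list of three; "angular": the turn, a rotation vector about the world's x, y, z in degrees, a list of three. A call has 1 to 8 rows; each row is the pose to reach, as a shift and turn from the pose commanded when the call began; what a row does not reach only later rows make up. A row lasts 1/8 s, in which the tool goes at most 62.5 mm and 10.7 degrees, less where a joint would pass 70% of its speed; a pose out of reach is approached as far as the arm can. A call with a gripper value outside its range is refused whole. The fingers move at their own pace and stop on an object; "force" is the grip in N (left out, the last holds). Time passes only in rows, so rows that repeat a pose let the fingers close. It gives the time, the measured TCP pose, the force and the opening at its end, in the units of the state.
- bot.read_state(): the state, without advancing time (a new reading comes with each control period).
- bot.read_camera(name): name is "side" or "top"; returns a dict with "frame" (420x560x3 uint8, blue, green, red), "mtx" (3x3 intrinsics, pixels), "R" (3x3) and "t" (3): a world point X has camera coordinates R X + t. Camera axes: x right, y down, z forward; pixel columns grow to the right and rows downward; lengths in m; the calibration is good to about 2 mm. A picture is of the moment at which its call begins. There is no depth.
- bot.finish_job(): hands the job in, once; it reports no verdict.
The state is a dict: "time": time; "q": joint angles; "joint_vel": joint speeds; "joint_torque": joint torques, N m; "tool_pos": TCP position; "tcp_rot": TCP orientation; "wrist_force": force on the tool from outside, world axes, zero at the start; "torque": the same for the moment, N m; "width": opening from 0.0 (shut) to 1.0 (fully open).
Only numpy, scipy, OpenCV 4.12 (cv2) and the standard library are available. Lean on these libraries where they do the work, as an engineer would, in place of code of your own. Each camera call takes 0.05 s, during which the arm holds its last target. There are 200 camera calls.

## Working session

There is one attempt and no reset: what is moved stays moved. The work goes in short steps, Python scripts to look and compute and a tool call to move; the robot and the scene stay as the last step left them, time stands still between calls to the robot, and variables do not carry over. Pictures are saved under pics/ and viewed, about 8 in all and at most 12, crops included, and the job is handed in when it is done.

Besides the shell and the picture viewer there is one more tool, called after ">>>" as name([rows], argument=value, ...), one row to a line, values as JSON. drive_tool: Moves the arm, as the interface text tells. Its arguments: {"type":"object","properties":{"deltas":{"type":"array"},"force":{"type":"number"}},"required":["deltas"]}

```bash
mkdir -p pics; cat > h.py <<'E'
import numpy as np, cv2
from workcell import bot
def ray(c,u,v,z):
    d=c["R"].T@np.linalg.inv(c["mtx"])@np.array([u,v,1.]); o=-c["R"].T@c["t"]
    return o+d*(z-o[2])/d[2]
def pix(c,X):
    p=c["mtx"]@(c["R"]@np.array(X)+c["t"]); return p[:2]/p[2]
E
python3 - <<'E'
from h import *
for n in("top","side"):
    c=bot.read_camera(n); cv2.imwrite(f"pics/{n}0.png",c["frame"]); np.savez(f"{n}0.npz",**c)
    print(n,-c["R"].T@c["t"],c["mtx"][0,0],c["R"][2])
    cv2.imwrite(f"pics/{n}0.png",c["frame"])
print(bot.read_state())
E
```

```text
top [ 0.46060418 -0.04301626  1.26472343] 520.7509394661926 [ 0.12677002 -0.00536336 -0.99191764]
side [0.5856478  0.87063165 0.74081414] 439.7263893526976 [ 0.01237197 -0.7935348  -0.60839909]
{'time': 0.1, 'q': array([ 1.26109538e+00,  2.64662138e-01,  1.60526872e+00,  2.20207558e-06,
        1.27367922e+00, -3.68996425e-02]), 'joint_vel': array([ 0.00026906, -0.00122667, -0.00264527, -0.00036854, -0.0005361 ,
       -0.0001949 ]), 'joint_torque': array([ 4.48114579e-04, -5.16700566e+01, -3.68590879e+01,  4.64614203e-06,
        6.15076409e-03, -3.28612657e-06]), 'tool_pos': array([0.18166268, 0.64940213, 0.23008018]), 'tcp_rot': array([-0.42714097, -3.11206468,  0.00312058]), 'wrist_force': array([-0.45918201, -0.25673569, -0.58231607]), 'torque': array([ 0.01257172, -0.05039605,  0.01387732]), 'width': 0.9984958900054748}
```

View pics/top0.png

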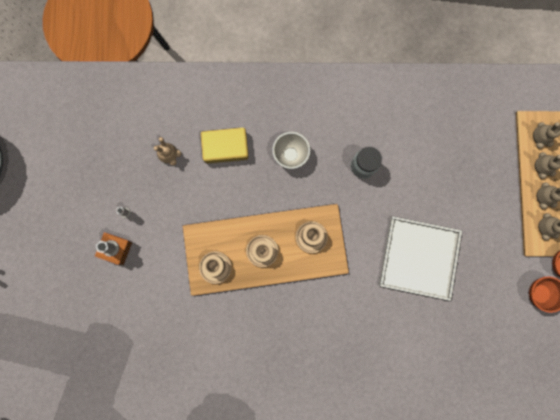

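View pics/side0.png

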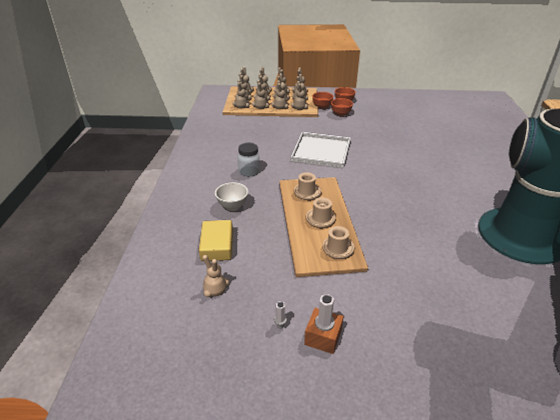

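Top view: the candidates for the gauge are the one in the stand, at top (105,248) and side (325,315), and a smaller free-standing one at top (122,211) and side (280,314). The one in the stand is larger and fits. The holders are at top (213,267), (262,251) and (312,237), and the tray is at (421,258). I'll confirm with an enlarged crop.

```bash
python3 - <<'E'
from h import *
t=cv2.imread("pics/top0.png"); s=cv2.imread("pics/side0.png")
f=lambda i,u,v,w,h,k:cv2.resize(i[v:v+h,u:u+w],None,fx=k,fy=k,interpolation=cv2.INTER_CUBIC)
A=np.hstack([f(t,85,195,60,75,4),f(s,260,280,90,75,4)[:, :360],np.zeros((300,200,3),np.uint8)])
B=np.hstack([f(t,190,215,145,75,3),f(s,285,165,90,100,3)[:225],np.zeros((225,95,3),np.uint8)])
B=cv2.copyMakeBorder(B,0,0,0,800-B.shape[1],cv2.BORDER_CONSTANT) if B.shape[1]<800 else B[:,:800]
cv2.imwrite("pics/crop1.png",np.vstack([A,B]))
for n,i in(("top",t),("side",s)):
    c=dict(np.load(f"{n}0.npz")); hsv=cv2.cvtColor(i,cv2.COLOR_BGR2HSV)
    for nm,lo,hi in(("orange",(3,90,60),(22,255,255)),("white",(0,0,190),(180,25,255)),("dark",(0,0,0),(180,255,70))):
        m=cv2.inRange(hsv,lo,hi)
        for k in cv2.findContours(m,cv2.RETR_EXTERNAL,cv2.CHAIN_APPROX_NONE)[0]:
            a=cv2.contourArea(k)
            if 15<a<15000:
                r=cv2.minAreaRect(k); x=ray(c,*r[0],0.0)
                if 0.2<x[0]<1 and abs(x[1])<.7: print(n,nm,a,np.round(r[0],1),np.round(r[1],1),round(r[2],1),x.round(3)[:2])
E
```

```text
top orange 381.0 [112.4 248.4] [28.8 26.7] 20.2 [0.527 0.341]
top orange 11004.0 [264.7 249.1] [ 71.1 159.2] 81.9 [ 0.527 -0.028]
top orange 125.5 [168.4 154.1] [15.8 16.4] 33.7 [0.761 0.212]
top orange 90.0 [231.3 153.8] [25.9 51.4] 52.9 [0.762 0.057]
top orange 3897.5 [537.5 193. ] [164.  43.] 90.0 [ 0.667 -0.7  ]
top white 4052.0 [420.1 259.3] [65.9 66.5] 11.3 [ 0.503 -0.404]
top white 121.5 [290.5 154. ] [12. 13.] 90.0 [ 0.763 -0.09 ]
top dark 75.0 [125.4 253.1] [ 4.8 24.1] 20.6 [0.516 0.309]
top dark 34.0 [359.9 174.4] [16.2  4.7] 21.0 [ 0.712 -0.262]
top dark 33.0 [363.8 166.6] [20.8  7.1] 32.9 [ 0.732 -0.272]
top dark 225.0 [  4. 160.] [ 8. 46.] 0.0 [0.744 0.618]
side orange 839.0 [322.2 329.9] [33.6 39.3] 15.5 [0.525 0.315]
side orange 336.5 [215.5 240. ] [33. 40.] 0.0 [0.784 0.053]
side orange 5027.5 [323.2 225.4] [103.9  72.3] 80.1 [ 0.511 -0.015]
side white 17.0 [325.9 299.7] [13.   9.4] 20.6 [0.514 0.236]
side white 287.5 [231.  191.5] [19. 32.] 90.0 [ 0.772 -0.157]
side white 994.0 [322.  147.1] [53.3 26.8] 7.1 [ 0.501 -0.424]
side dark 34.0 [338.1 336.5] [ 2.8 30.1] 17.1 [0.494 0.33 ]
side dark 24.0 [234.1 209.2] [ 5.7 17.5] 79.4 [ 0.753 -0.074]
side dark 57.0 [248. 152.] [ 6. 18.] 90.0 [ 0.746 -0.381]
side dark 34.0 [343. 113.] [ 7.5 18.7] 73.6 [ 0.412 -0.689]
```

View pics/crop1.png

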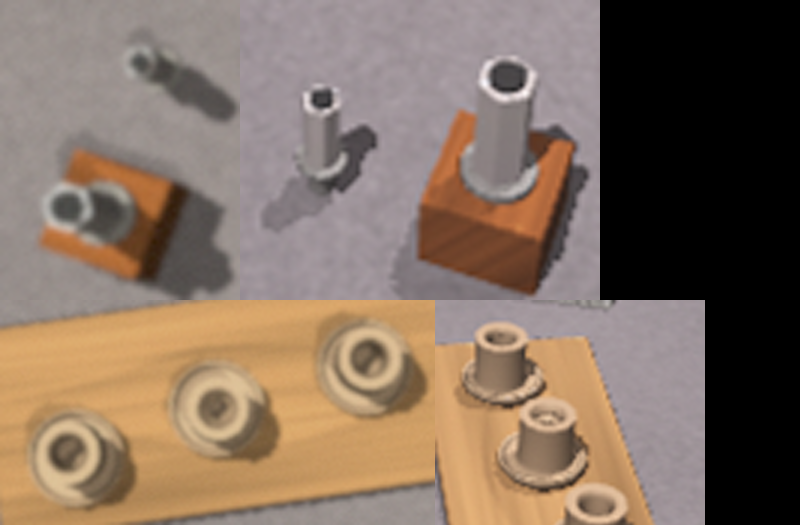

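The crop confirms it: the gauge in the stand is clearly the larger one. Next I triangulate the gauge and the cup rims.

```bash
python3 - <<'E'
from h import *
T=dict(np.load("top0.npz"));S=dict(np.load("side0.npz"))
def tri(a,b):
    rows=[]
    for c,(u,v) in((T,a),(S,b)):
        P=c["mtx"]@np.c_[c["R"],c["t"]]; rows+=[u*P[2]-P[0],v*P[2]-P[1]]
    X=np.linalg.svd(np.array(rows))[2][-1]; return X[:3]/X[3]
for n,a,b,z in(("gtop",(102,246.2),(327,298.8),.113),("collar",(111.5,248),(324.7,323),.051),("near",(214,266),(339,232.7),.07),("mid",(262.3,251),(323,203),.07),("far",(314,234.7),(307,177.7),.07)):
    print(n,ray(T,*a,z).round(4)[:2],ray(S,*b,z).round(4)[:2],tri(a,b).round(4))
hsv=cv2.cvtColor(T["frame"],cv2.COLOR_BGR2HSV)
m=cv2.inRange(hsv,(3,90,60),(22,255,255))
for k in cv2.findContours(m,cv2.RETR_EXTERNAL,cv2.CHAIN_APPROX_NONE)[0]:
    if 300<cv2.contourArea(k)<15000:
        r=cv2.minAreaRect(k); z=.045 if r[0][0]<150 else .015
        if r[0][0]<500: print([ray(T,*p,z).round(3)[:2] for p in cv2.boxPoints(r)],ray(T,*r[0],z)[:2])
print(ray(T,420.1,259.3,.005)) ; print([ray(T,*p,.018).round(3)[:2] for p in((391,219),(461,234),(451,298),(381,286))])
from scipy.spatial.transform import Rotation as R
print(R.from_rotvec(bot.read_state()["tcp_rot"]).as_matrix().round(3))
f=lambda i,u,v,w,h,k:cv2.resize(i[v:v+h,u:u+w],None,fx=k,fy=k,interpolation=cv2.INTER_CUBIC)
cv2.imwrite("pics/crop2.png",np.hstack([f(S["frame"],308,288,40,45,12)[:500],f(T["frame"],92,232,25,45,12)]))
E
```

```text
gtop [0.5258 0.3299] [0.523  0.3303] [0.5247 0.33   0.1129]
collar [0.5253 0.3278] [0.5238 0.3369] [0.5246 0.3304 0.0428]
near [0.4841 0.0869] [0.4825 0.0937] [0.4832 0.0876 0.0649]
mid [ 0.5187 -0.023 ] [ 0.5158 -0.0196] [ 0.5174 -0.0228  0.0679]
far [ 0.5565 -0.1416] [ 0.5556 -0.1329] [ 0.5563 -0.1421  0.064 ]
[array([0.507, 0.369]), array([0.565, 0.35 ]), array([0.542, 0.286]), array([0.484, 0.305])] [0.52456613 0.32747226]
[array([0.583, 0.174]), array([ 0.639, -0.206]), array([ 0.47 , -0.228]), array([0.415, 0.146])] [ 0.52588404 -0.0278567 ]
[array([1.14 , 0.528]), array([1.142, 0.253]), array([0.983, 0.248]), array([0.981, 0.519])] [1.06087168 0.3870219 ]
[ 0.50324624 -0.40283878  0.005     ]
[array([ 0.599, -0.332]), array([ 0.564, -0.5  ]), array([ 0.412, -0.469]), array([ 0.439, -0.304])]
[[-0.963  0.269 -0.001]
 [ 0.269  0.963 -0.002]
 [ 0.    -0.002 -1.   ]]Traceback (most recent call last):
  File "<stdin>", line 20, in <module>
    return _nx.concatenate(arrs, 1, dtype=dtype, casting=casting)
           ~~~~~~~~~~~~~~~^^^^^^^^^^^^^^^^^^^^^^^^^^^^^^^^^^^^^^^
ValueError: all the input array dimensions except for the concatenation axis must match exactly, but along dimension 0, the array at index 0 has size 500 and the array at index 1 has size 540
```

```bash
python3 - <<'E'
from h import *
T=dict(np.load("top0.npz"));S=dict(np.load("side0.npz"))
f=lambda i,u,v,w,h,k:cv2.resize(i[v:v+h,u:u+w],None,fx=k,fy=k,interpolation=cv2.INTER_CUBIC)
cv2.imwrite("pics/crop2.png",np.hstack([f(S["frame"],308,288,40,45,12),f(T["frame"],92,232,25,45,12)]))
E
```

```text
(no output)
```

View pics/crop2.png

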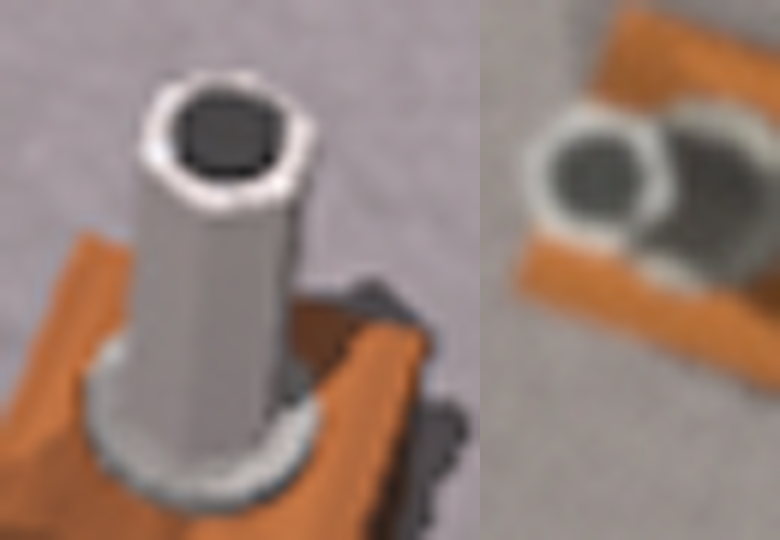

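```bash
python3 - <<'E'
from h import *
S=dict(np.load("side0.npz"))
V=[(146,148),(213,212),(290,197),(315,127)]
W=[ray(S,308+a/12,288+b/12,.113)[:2] for a,b in V]
c=np.array([ray(S,308+229/12,288+140/12,.113)[:2]])
for w in W: d=w-c[0]; print(w.round(4),np.degrees(np.arctan2(d[1],d[0])).round(0),np.hypot(*d).round(4))
for a,b in zip(W,W[1:]): d=b-a; print("edge normal",(np.degrees(np.arctan2(d[1],d[0]))+90)%60)
E
```

```text
[0.5357 0.3343] 9.0 0.0129
[0.526  0.3464] 78.0 0.0144
[0.5142 0.3431] 129.0 0.0139
[0.5096 0.3293] -167.0 0.0137
edge normal 38.95426403055734
edge normal 45.63678541232571
edge normal 41.81959603895429
```

The hexagon edges give flat normals at about 42° and -18° (mod 60), in line with the stand's yaw of -18°. I'll set the jaw axis to 42° by turning -32° and go above the gauge at (0.525, 0.330).

>>> drive_tool([
  {"hand": 1, "offset": [34.3, -31.9, -4], "angular": [0, 0, -32]},
  {"hand": 1, "offset": [34.3, -31.9, -4], "angular": [0, 0, -32]},
  {"hand": 1, "offset": [34.3, -31.9, -4], "angular": [0, 0, -32]},
  {"hand": 1, "offset": [34.3, -31.9, -4], "angular": [0, 0, -32]},
  {"hand": 1, "offset": [34.3, -31.9, -4], "angular": [0, 0, -32]},
  {"hand": 1, "offset": [34.3, -31.9, -4], "angular": [0, 0, -32]},
  {"hand": 1, "offset": [34.3, -31.9, -4], "angular": [0, 0, -32]},
  {"hand": 1, "offset": [34.3, -31.9, -4], "angular": [0, 0, -32]},
], force=25)

```text
time: 1.1
tool_pos: [0.5265, 0.3282, 0.1904]
tcp_rot: [-1.272, -2.872, 0.002]
wrist_force: [-0.4, 0.7, 0.6]
width: 1.001
```

>>> drive_tool([
  {"hand": 1, "offset": [0, 0, -4], "angular": [0, 0, 0]},
  {"hand": 1, "offset": [0, 0, -8], "angular": [0, 0, 0]},
  {"hand": 1, "offset": [0, 0, -11], "angular": [0, 0, 0]},
  {"hand": 1, "offset": [0, 0, -12.5], "angular": [0, 0, 0]},
  {"hand": 1, "offset": [0, 0, -12.5], "angular": [0, 0, 0]},
])

```text
time: 1.72
tool_pos: [0.5239, 0.3305, 0.0649]
tcp_rot: [-1.268, -2.873, 0.004]
wrist_force: [0.2, 0.0, -0.3]
width: 1.0
```

>>> drive_tool([
  {"hand": 0, "offset": [0, 0, 0], "angular": [0, 0, 0]},
  {"hand": 0, "offset": [0, 0, 0], "angular": [0, 0, 0]},
  {"hand": 0, "offset": [0, 0, 0], "angular": [0, 0, 0]},
  {"hand": 0, "offset": [0, 0, 0], "angular": [0, 0, 0]},
  {"hand": 0, "offset": [0, 0, 0], "angular": [0, 0, 0]},
  {"hand": 0, "offset": [0, 0, 0], "angular": [0, 0, 0]},
])

```text
time: 2.48
tool_pos: [0.5253, 0.3313, 0.0673]
tcp_rot: [1.268, 2.874, 0.001]
wrist_force: [-1.5, 0.1, 4.7]
width: 0.274
```

>>> drive_tool([
  {"hand": 0, "offset": [0, 0, 3], "angular": [0, 0, 0]},
  {"hand": 0, "offset": [0, 0, 8], "angular": [0, 0, 0]},
  {"hand": 0, "offset": [-1, -6, 8.5], "angular": [0, 0, 0]},
  {"hand": 0, "offset": [-2, -12, 8.5], "angular": [0, 0, 0]},
  {"hand": 0, "offset": [-3, -18, 8.5], "angular": [0, 0, 0]},
  {"hand": 0, "offset": [-4.1, -24.3, 7], "angular": [0, 0, 0]},
  {"hand": 0, "offset": [-4.1, -24.3, 7], "angular": [0, 0, 0]},
  {"hand": 0, "offset": [-4.1, -24.3, 7], "angular": [0, 0, 0]},
])

```text
time: 3.48
tool_pos: [0.4836, 0.0878, 0.1358]
tcp_rot: [-1.271, -2.872, -0.0]
wrist_force: [-0.5, -0.3, -1.0]
width: 0.279
```

```bash
python3 - <<'E'
from h import *
c=bot.read_camera("side"); d=bot.read_camera("top"); np.savez("side1.npz",**c); np.savez("top1.npz",**d)
s=bot.read_state(); print(s["tool_pos"],s["wrist_force"],s["width"])
for n,X in(("nose",(.4835,.0875,.085)),("rim",(.4835,.0875,.07))): print(n,pix(c,X),pix(d,X))
f=lambda i,u,v,w,h,k:cv2.resize(i[v:v+h,u:u+w],None,fx=k,fy=k,interpolation=cv2.INTER_CUBIC)
cv2.imwrite("pics/s1.png",np.hstack([f(c["frame"],290,165,80,110,5),f(d["frame"],180,225,75,110,5)]))
E
```

```text
[0.48435405 0.08894103 0.13644259] [-0.07011283  0.47125608 -2.59504809] 0.28093542544785677
nose [338.91232757 226.0503974 ] [213.0123224  266.14379921]
rim [338.3980965  230.96115562] [213.73830389 266.27479026]
```

View pics/s1.png

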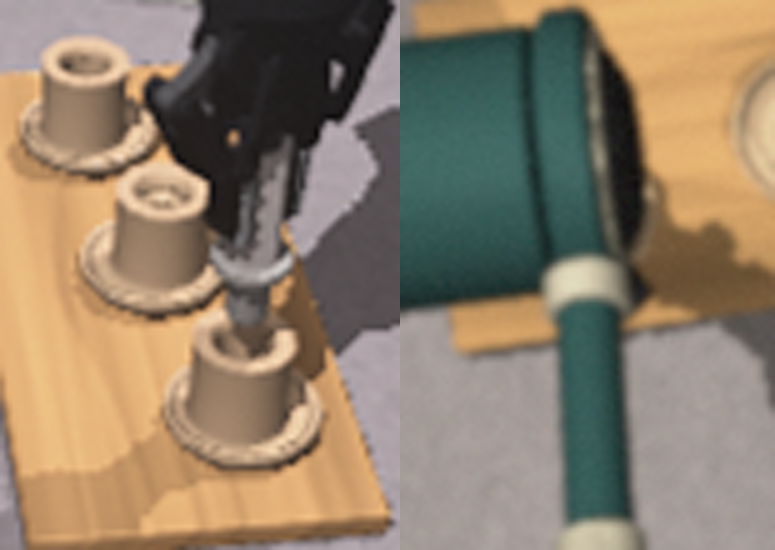

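The side view shows the gauge upright, with its nose at about crop (250,342) over the near rim, centred at crop (245,345). I'll check the collar height against the prediction.

```bash
python3 - <<'E'
from h import *
c=dict(np.load("side1.npz"))
C=lambda X:((pix(c,X)-[290,165])*5).round(0)
u=np.array([.0,-.0])
for y in(.0875,.0915):
  for dz in(0,-.01):
    b=.085+dz
    print(y,dz,"nose",C((.4845,y,b)),"nosefront",C((.4845,y+.009,b)),"collar bottom front",C((.4845,y+.019,b+.03)),"collar top front",C((.4845,y+.019,b+.036)),"fingertip",C((.4845,y,.136)))
  print("rim front",C((.4835,y+.024,.07)),"rim back",C((.4835,y-.024,.07)),"dish front bottom",C((.4835,y+.038,.015)),"L/R",C((.4835+.024,y,.07)),C((.4835-.024,y,.07)))
E
```

```text
0.0875 0 nose [242. 305.] nosefront [244. 318.] collar bottom front [250. 281.] collar top front [251. 271.] fingertip [251. 218.]
0.0875 -0.01 nose [241. 322.] nosefront [242. 334.] collar bottom front [249. 298.] collar top front [250. 288.] fingertip [251. 218.]
rim front [245. 364.] rim back [239. 297.] dish front bottom [238. 472.] L/R [191. 328.] [293. 331.]
0.0915 0 nose [243. 311.] nosefront [244. 323.] collar bottom front [251. 287.] collar top front [252. 277.] fingertip [252. 224.]
0.0915 -0.01 nose [241. 327.] nosefront [242. 340.] collar bottom front [249. 304.] collar top front [250. 294.] fingertip [252. 224.]
rim front [246. 370.] rim back [239. 302.] dish front bottom [238. 478.] L/R [191. 334.] [294. 337.]
```

```bash
python3 - <<'E'
from h import *
c=dict(np.load("side1.npz"))
cv2.imwrite("pics/s1b.png",cv2.resize(c["frame"][200:262,315:365],None,fx=10,fy=9.6,interpolation=cv2.INTER_CUBIC))
E
```

```text
(no output)
```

View pics/s1b.png

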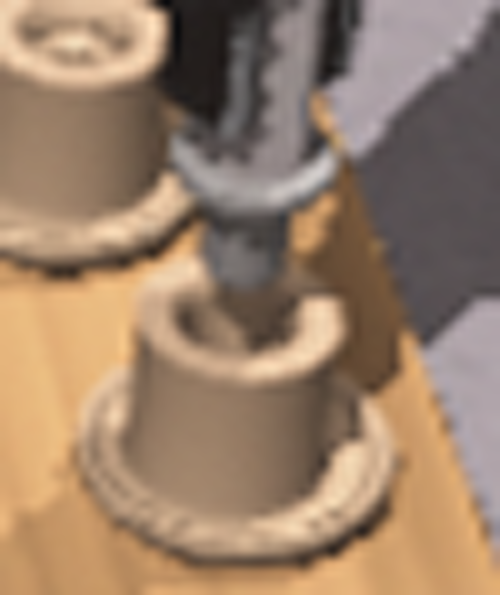

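The nose clears the rim. Relative to the rim, the gauge is about 0–3 mm short in y and x is good, so I'll correct y by +1 mm and lower, watching the force.

>>> drive_tool([
  {"hand": 0, "offset": [0, 0.1, -0.8], "angular": [0, 0, 0]},
  {"hand": 0, "offset": [0, 0.1, -1.5], "angular": [0, 0, 0]},
  {"hand": 0, "offset": [0, 0.1, -2.0], "angular": [0, 0, 0]},
  {"hand": 0, "offset": [0, 0.1, -2.5], "angular": [0, 0, 0]},
  {"hand": 0, "offset": [0, 0.1, -2.5], "angular": [0, 0, 0]},
])

```text
time: 4.2
tool_pos: [0.4834, 0.089, 0.1106]
tcp_rot: [-1.268, -2.873, 0.001]
wrist_force: [-0.2, 0.7, -2.4]
width: 0.276
```

>>> drive_tool([
  {"hand": 0, "offset": [0, 0, -0.2], "angular": [0, 0, 0]},
  {"hand": 0, "offset": [0, 0, -0.4], "angular": [0, 0, 0]},
  {"hand": 0, "offset": [0, 0, -0.5], "angular": [0, 0, 0]},
  {"hand": 0, "offset": [0, 0, -0.6], "angular": [0, 0, 0]},
])

```text
time: 4.7
tool_pos: [0.4839, 0.089, 0.1053]
tcp_rot: [1.269, 2.874, 0.0]
wrist_force: [0.3, 0.7, -1.8]
width: 0.277
```

>>> drive_tool([
  {"hand": 0, "offset": [0, 0, -0.3], "angular": [0, 0, 0]},
  {"hand": 0, "offset": [0, 0, -0.6], "angular": [0, 0, 0]},
  {"hand": 0, "offset": [0, 0, -0.9], "angular": [0, 0, 0]},
  {"hand": 0, "offset": [0, 0, -1.1], "angular": [0, 0, 0]},
])

```text
time: 5.2
tool_pos: [0.4837, 0.089, 0.094]
tcp_rot: [-1.268, -2.874, 0.0]
wrist_force: [-0.0, -0.3, -2.8]
width: 0.276
```

>>> drive_tool([
  {"hand": 0, "offset": [0, 0, -0.1], "angular": [0, 0, 0]},
  {"hand": 0, "offset": [0, 0, -0.2], "angular": [0, 0, 0]},
  {"hand": 0, "offset": [0, 0, -0.25], "angular": [0, 0, 0]},
])

```text
time: 5.58
tool_pos: [0.484, 0.0891, 0.0923]
tcp_rot: [1.269, 2.874, 0.0]
wrist_force: [-3.0, 0.2, 3.4]
width: 0.28
```

The gauge is home in the near holder: contact at a nose depth of about 29–30 mm, with about 6 N. It is good. Next is the middle holder.

>>> drive_tool([
  {"hand": 0, "offset": [0, 0, 0], "angular": [0, 0, 0]},
  {"hand": 0, "offset": [0, 0, 2], "angular": [0, 0, 0]},
  {"hand": 0, "offset": [0, 0, 4.5], "angular": [0, 0, 0]},
  {"hand": 0, "offset": [0, 0, 4.5], "angular": [0, 0, 0]},
  {"hand": 0, "offset": [1.7, -5.5, 4.5], "angular": [0, 0, 0]},
  {"hand": 0, "offset": [3.4, -11.1, 4.5], "angular": [0, 0, 0]},
  {"hand": 0, "offset": [3.4, -11.1, 4.5], "angular": [0, 0, 0]},
  {"hand": 0, "offset": [3.4, -11.1, 4.5], "angular": [0, 0, 0]},
])

```text
time: 6.58
tool_pos: [0.5169, -0.022, 0.1354]
tcp_rot: [-1.27, -2.871, 0.0]
wrist_force: [-0.6, -0.2, -2.5]
width: 0.276
```

```bash
python3 - <<'E'
from h import *
c=bot.read_camera("side"); np.savez("side2.npz",**c)
s=bot.read_state(); print(s["tool_pos"],s["wrist_force"])
cv2.imwrite("pics/s2.png",cv2.resize(c["frame"][172:262,295:365],None,fx=8,fy=6.6,interpolation=cv2.INTER_CUBIC))
E
```

```text
[ 0.51688093 -0.0214267   0.1355463 ] [-0.17436019  1.12507127 -1.25918315]
```

View pics/s2.png

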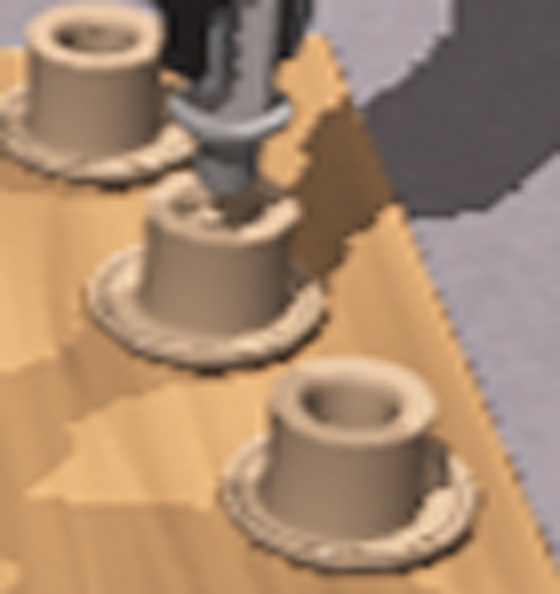

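The gauge sits over the middle rim (nose at crop (228,198), rim centre about (224,210)), about as it did over the first one. Lowering.

>>> drive_tool([
  {"hand": 0, "offset": [0, 0, -0.8], "angular": [0, 0, 0]},
  {"hand": 0, "offset": [0, 0, -1.5], "angular": [0, 0, 0]},
  {"hand": 0, "offset": [0, 0, -2.0], "angular": [0, 0, 0]},
  {"hand": 0, "offset": [0, 0, -2.5], "angular": [0, 0, 0]},
  {"hand": 0, "offset": [0, 0, -2.5], "angular": [0, 0, 0]},
])

```text
time: 7.25
tool_pos: [0.5176, -0.0219, 0.1113]
tcp_rot: [-1.268, -2.874, 0.0]
wrist_force: [-0.2, -0.0, -2.7]
width: 0.275
```

>>> drive_tool([
  {"hand": 0, "offset": [0, 0, -0.1], "angular": [0, 0, 0]},
  {"hand": 0, "offset": [0, 0, -0.2], "angular": [0, 0, 0]},
  {"hand": 0, "offset": [0, 0, -0.3], "angular": [0, 0, 0]},
])

```text
time: 7.62
tool_pos: [0.518, -0.022, 0.1089]
tcp_rot: [1.269, 2.874, 0.0]
wrist_force: [0.3, -0.2, -1.4]
width: 0.279
```

Cmd z is about 0.108 (nose about 0.057). Small steps now.

>>> drive_tool([
  {"hand": 0, "offset": [0, 0, -0.1], "angular": [0, 0, 0]},
  {"hand": 0, "offset": [0, 0, -0.15], "angular": [0, 0, 0]},
  {"hand": 0, "offset": [0, 0, -0.2], "angular": [0, 0, 0]},
])

```text
time: 8.0
tool_pos: [0.5181, -0.0221, 0.1081]
tcp_rot: [1.268, 2.874, -0.0]
wrist_force: [-3.8, -1.6, 9.8]
width: 0.274
```

It stops at a nose depth of about 14 mm with about 12 N, so the middle holder is bad. Next is the far one.

>>> drive_tool([
  {"hand": 0, "offset": [0, 0, 0], "angular": [0, 0, 0]},
  {"hand": 0, "offset": [0, 0, 1.5], "angular": [0, 0, 0]},
  {"hand": 0, "offset": [0, 0, 3], "angular": [0, 0, 0]},
  {"hand": 0, "offset": [0, 0, 3], "angular": [0, 0, 0]},
  {"hand": 0, "offset": [1.9, -5.7, 3], "angular": [0, 0, 0]},
  {"hand": 0, "offset": [3.9, -11.7, 3], "angular": [0, 0, 0]},
  {"hand": 0, "offset": [3.9, -11.7, 3], "angular": [0, 0, 0]},
  {"hand": 0, "offset": [3.9, -11.7, 3], "angular": [0, 0, 0]},
])

```text
time: 9.0
tool_pos: [0.5563, -0.1388, 0.1361]
tcp_rot: [-1.27, -2.872, -0.001]
wrist_force: [-0.4, 0.3, -1.9]
width: 0.277
```

```bash
python3 - <<'E'
from h import *
c=bot.read_camera("side"); np.savez("side3.npz",**c)
s=bot.read_state(); print(s["tool_pos"],s["wrist_force"])
cv2.imwrite("pics/s3.png",cv2.resize(c["frame"][150:240,285:355],None,fx=8,fy=6.6,interpolation=cv2.INTER_CUBIC))
E
```

```text
[ 0.55607206 -0.13819422  0.13608212] [-0.33446776  0.84059655 -2.18314527]
```

View pics/s3.png

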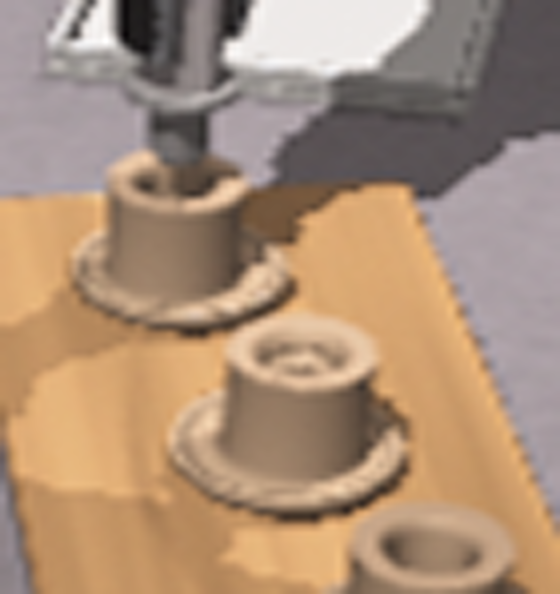

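The gauge is over the far rim (nose crop (180,167), rim centre about (178,188)), and the middle socket visibly shows the narrow ledge hole at crop (302,362). Lowering.

>>> drive_tool([
  {"hand": 0, "offset": [0, 0, -0.8], "angular": [0, 0, 0]},
  {"hand": 0, "offset": [0, 0, -1.5], "angular": [0, 0, 0]},
  {"hand": 0, "offset": [0, 0, -2.0], "angular": [0, 0, 0]},
  {"hand": 0, "offset": [0, 0, -2.5], "angular": [0, 0, 0]},
  {"hand": 0, "offset": [0, 0, -2.7], "angular": [0, 0, 0]},
])

```text
time: 9.68
tool_pos: [0.5567, -0.1388, 0.1093]
tcp_rot: [-1.268, -2.874, 0.0]
wrist_force: [-0.3, -0.6, -0.8]
width: 0.275
```

>>> drive_tool([
  {"hand": 0, "offset": [0, 0, -0.1], "angular": [0, 0, 0]},
  {"hand": 0, "offset": [0, 0, -0.2], "angular": [0, 0, 0]},
  {"hand": 0, "offset": [0, 0, -0.3], "angular": [0, 0, 0]},
])

```text
time: 10.05
tool_pos: [0.557, -0.139, 0.1069]
tcp_rot: [1.269, 2.874, 0.0]
wrist_force: [-0.3, -0.8, -2.2]
width: 0.272
```

>>> drive_tool([
  {"hand": 0, "offset": [0, 0, -0.1], "angular": [0, 0, 0]},
  {"hand": 0, "offset": [0, 0, -0.2], "angular": [0, 0, 0]},
  {"hand": 0, "offset": [0, 0, -0.2], "angular": [0, 0, 0]},
])

```text
time: 10.42
tool_pos: [0.5568, -0.139, 0.1047]
tcp_rot: [-1.268, -2.874, 0.0]
wrist_force: [-1.0, -0.4, -1.8]
width: 0.278
```

No stop at the ledge depth, so I continue to home.

>>> drive_tool([
  {"hand": 0, "offset": [0, 0, -0.3], "angular": [0, 0, 0]},
  {"hand": 0, "offset": [0, 0, -0.6], "angular": [0, 0, 0]},
  {"hand": 0, "offset": [0, 0, -0.9], "angular": [0, 0, 0]},
  {"hand": 0, "offset": [0, 0, -1.0], "angular": [0, 0, 0]},
])

```text
time: 10.92
tool_pos: [0.5566, -0.1389, 0.0943]
tcp_rot: [-1.268, -2.873, 0.0]
wrist_force: [-0.0, 0.3, -2.6]
width: 0.277
```

>>> drive_tool([
  {"hand": 0, "offset": [0, 0, -0.1], "angular": [0, 0, 0]},
  {"hand": 0, "offset": [0, 0, -0.2], "angular": [0, 0, 0]},
  {"hand": 0, "offset": [0, 0, -0.25], "angular": [0, 0, 0]},
])

```text
time: 11.3
tool_pos: [0.5569, -0.139, 0.0923]
tcp_rot: [1.268, 2.874, -0.0]
wrist_force: [-0.7, 0.1, 1.7]
width: 0.281
```

Home at full depth, so the far holder is good. Returning the gauge to the stand.

>>> drive_tool([
  {"hand": 0, "offset": [0, 0, 0], "angular": [0, 0, 0]},
  {"hand": 0, "offset": [0, 0, 2.5], "angular": [0, 0, 0]},
  {"hand": 0, "offset": [0, 0, 6], "angular": [0, 0, 0]},
  {"hand": 0, "offset": [0, 1, 7], "angular": [0, 0, 0]},
  {"hand": 0, "offset": [-0.4, 6, 7], "angular": [0, 0, 0]},
  {"hand": 0, "offset": [-0.8, 12, 7], "angular": [0, 0, 0]},
  {"hand": 0, "offset": [-1.2, 18, 7], "angular": [0, 0, 0]},
  {"hand": 0, "offset": [-1.6, 24, 7], "angular": [0, 0, 0]},
])

```text
time: 12.3
tool_pos: [0.5397, 0.1033, 0.1613]
tcp_rot: [-1.268, -2.873, 0.0]
wrist_force: [1.5, -0.2, -2.0]
width: 0.278
```

>>> drive_tool([
  {"hand": 0, "offset": [-0.4, 6, 0], "angular": [0, 0, 0]},
  {"hand": 0, "offset": [-0.8, 12, 0], "angular": [0, 0, 0]},
  {"hand": 0, "offset": [-1.2, 18, 0], "angular": [0, 0, 0]},
  {"hand": 0, "offset": [-1.6, 23, 0], "angular": [0, 0, 0]},
  {"hand": 0, "offset": [-1.6, 23, -2], "angular": [0, 0, 0]},
  {"hand": 0, "offset": [-1.6, 23, -4], "angular": [0, 0, 0]},
  {"hand": 0, "offset": [-1.6, 23, -5], "angular": [0, 0, 0]},
  {"hand": 0, "offset": [-1.6, 23, -5], "angular": [0, 0, 0]},
])

```text
time: 13.3
tool_pos: [0.5239, 0.3291, 0.1102]
tcp_rot: [-1.27, -2.871, 0.005]
wrist_force: [-0.1, -0.5, -1.5]
width: 0.276
```

>>> drive_tool([
  {"hand": 0, "offset": [0, 0, -1], "angular": [0, 0, 0]},
  {"hand": 0, "offset": [0, 0, -1.7], "angular": [0, 0, 0]},
  {"hand": 0, "offset": [0, 0, -2.4], "angular": [0, 0, 0]},
  {"hand": 0, "offset": [0, 0, -2.8], "angular": [0, 0, 0]},
])

```text
time: 13.8
tool_pos: [0.5247, 0.3309, 0.0837]
tcp_rot: [-1.269, -2.874, 0.001]
wrist_force: [0.6, 0.1, -2.1]
width: 0.276
```

>>> drive_tool([
  {"hand": 0, "offset": [0, 0, -0.6], "angular": [0, 0, 0]},
  {"hand": 0, "offset": [0, 0, -1.2], "angular": [0, 0, 0]},
  {"hand": 0, "offset": [0, 0, -1.5], "angular": [0, 0, 0]},
  {"hand": 0, "offset": [0, 0, -1.7], "angular": [0, 0, 0]},
])

```text
time: 14.3
tool_pos: [0.5248, 0.3311, 0.0673]
tcp_rot: [-1.268, -2.874, 0.0]
wrist_force: [-3.7, -2.2, 6.5]
width: 0.274
```

>>> drive_tool([
  {"hand": 1, "offset": [0, 0, 0], "angular": [0, 0, 0]},
  {"hand": 1, "offset": [0, 0, 0], "angular": [0, 0, 0]},
  {"hand": 1, "offset": [0, 0, 0], "angular": [0, 0, 0]},
  {"hand": 1, "offset": [0, 0, 0], "angular": [0, 0, 0]},
  {"hand": 1, "offset": [0, 0, 0.5], "angular": [0, 0, 0]},
  {"hand": 1, "offset": [0, 0, 3], "angular": [0, 0, 0]},
  {"hand": 1, "offset": [0, 0, 8], "angular": [0, 0, 0]},
  {"hand": 1, "offset": [0, 0, 12], "angular": [0, 0, 0]},
])

```text
time: 15.3
tool_pos: [0.5252, 0.3312, 0.1895]
tcp_rot: [1.268, 2.873, 0.002]
wrist_force: [0.6, 1.2, 0.7]
width: 1.001
```

>>> drive_tool([
  {"hand": 1, "offset": [-0.1, -6, 0], "angular": [0, 0, 0]},
  {"hand": 1, "offset": [-0.2, -12, 0], "angular": [0, 0, 0]},
  {"hand": 1, "offset": [-0.3, -18, 0], "angular": [0, 0, 0]},
  {"hand": 1, "offset": [-0.4, -24, 0], "angular": [0, 0, 0]},
  {"hand": 1, "offset": [-0.5, -30, 0], "angular": [0, 0, 0]},
  {"hand": 1, "offset": [-0.7, -35.3, 0], "angular": [0, 0, 0]},
  {"hand": 1, "offset": [-0.7, -35.3, 0], "angular": [0, 0, 0]},
  {"hand": 1, "offset": [-0.7, -35.3, 0], "angular": [0, 0, 0]},
])

```text
time: 16.3
tool_pos: [0.5179, -0.0218, 0.1876]
tcp_rot: [1.27, 2.873, 0.001]
wrist_force: [0.3, -0.4, 0.2]
width: 0.997
```

```bash
python3 - <<'E'
from h import *
c=bot.read_camera("side"); np.savez("side4.npz",**c)
s=bot.read_state(); print(s["tool_pos"],s["wrist_force"],s["width"])
cv2.imwrite("pics/s4.png",c["frame"][110:370,200:420].repeat(2,0).repeat(2,1))
E
```

```text
[ 0.51797979 -0.02115996  0.1875059 ] [ 0.02469954 -0.16368472 -1.56348759] 0.9973255194992968
```

View pics/s4.png

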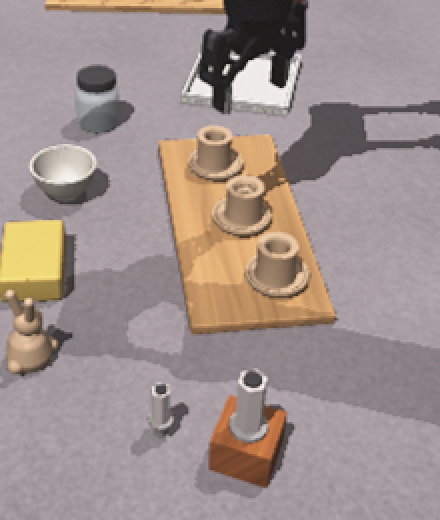

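The gauge is back in its stand with the collar on top (crop (249,425)), and all holders are upright. Now I grasp the middle holder.

>>> drive_tool([
  {"hand": 1, "offset": [0, 0, -5], "angular": [0, 0, 0]},
  {"hand": 1, "offset": [0, 0, -9], "angular": [0, 0, 0]},
  {"hand": 1, "offset": [0, 0, -12], "angular": [0, 0, 0]},
  {"hand": 1, "offset": [0, 0, -14], "angular": [0, 0, 0]},
  {"hand": 1, "offset": [0, 0, -14.7], "angular": [0, 0, 0]},
  {"hand": 1, "offset": [0, 0, -14.7], "angular": [0, 0, 0]},
])

```text
time: 17.1
tool_pos: [0.5179, -0.0209, 0.0402]
tcp_rot: [-1.266, -2.875, 0.0]
wrist_force: [-0.5, -0.4, -0.6]
width: 1.002
```

>>> drive_tool([
  {"hand": 0.7, "offset": [0, 0, 0], "angular": [0, 0, 0]},
  {"hand": 0.6, "offset": [0, 0, 0], "angular": [0, 0, 0]},
  {"hand": 0.4, "offset": [0, 0, 0], "angular": [0, 0, 0]},
  {"hand": 0.4, "offset": [0, 0, 0], "angular": [0, 0, 0]},
  {"hand": 0.4, "offset": [0, 0, 0], "angular": [0, 0, 0]},
  {"hand": 0.4, "offset": [0, 0, 0], "angular": [0, 0, 0]},
], force=30)

```text
time: 17.85
tool_pos: [0.5187, -0.0221, 0.0416]
tcp_rot: [1.268, 2.873, 0.001]
wrist_force: [-1.6, 0.8, 5.5]
width: 0.567
```

>>> drive_tool([
  {"hand": 0.4, "offset": [0, 0, 2], "angular": [0, 0, 0]},
  {"hand": 0.4, "offset": [0, 0, 6], "angular": [0, 0, 0]},
  {"hand": 0.4, "offset": [0, 0, 10], "angular": [0, 0, 0]},
  {"hand": 0.4, "offset": [-0.1, -4, 11], "angular": [0, 0, 0]},
  {"hand": 0.4, "offset": [-0.3, -10, 11], "angular": [0, 0, 0]},
  {"hand": 0.4, "offset": [-0.6, -16, 11], "angular": [0, 0, 0]},
  {"hand": 0.4, "offset": [-0.8, -22, 11], "angular": [0, 0, 0]},
  {"hand": 0.4, "offset": [-1, -27, 11], "angular": [0, 0, 0]},
])

```text
time: 18.85
tool_pos: [0.5073, -0.2943, 0.1503]
tcp_rot: [1.27, 2.873, -0.0]
wrist_force: [0.7, 0.5, -1.4]
width: 0.567
```

>>> drive_tool([
  {"hand": 0.4, "offset": [-0.2, -5, 0], "angular": [0, 0, 0]},
  {"hand": 0.4, "offset": [-0.5, -11.1, 0], "angular": [0, 0, 0]},
  {"hand": 0.4, "offset": [-0.5, -11.1, -3], "angular": [0, 0, 0]},
  {"hand": 0.4, "offset": [-0.5, -11.1, -6], "angular": [0, 0, 0]},
  {"hand": 0.4, "offset": [-0.5, -11.1, -8], "angular": [0, 0, 0]},
  {"hand": 0.4, "offset": [-0.5, -11.1, -9.5], "angular": [0, 0, 0]},
  {"hand": 0.4, "offset": [-0.5, -11.1, -10.5], "angular": [0, 0, 0]},
  {"hand": 0.4, "offset": [-0.5, -11.1, -10.5], "angular": [0, 0, 0]},
])

```text
time: 19.85
tool_pos: [0.5028, -0.4026, 0.0448]
tcp_rot: [-1.268, -2.874, -0.0]
wrist_force: [0.1, 0.6, -1.9]
width: 0.566
```

```bash
python3 - <<'E'
from h import *
c=bot.read_camera("side"); d=bot.read_camera("top"); np.savez("side5.npz",**c)
s=bot.read_state(); print(s["tool_pos"],s["wrist_force"],s["width"])
a=c["frame"][90:220,240:400]; b=d["frame"][190:320,340:500]
cv2.imwrite("pics/s5.png",cv2.resize(np.hstack([a,b]),None,fx=2.5,fy=2.5,interpolation=cv2.INTER_CUBIC))
E
```

```text
[ 0.50352102 -0.40333977  0.0461859 ] [ 0.12919859 -0.08289833 -1.71901722] 0.5678720245219604
```

View pics/s5.png

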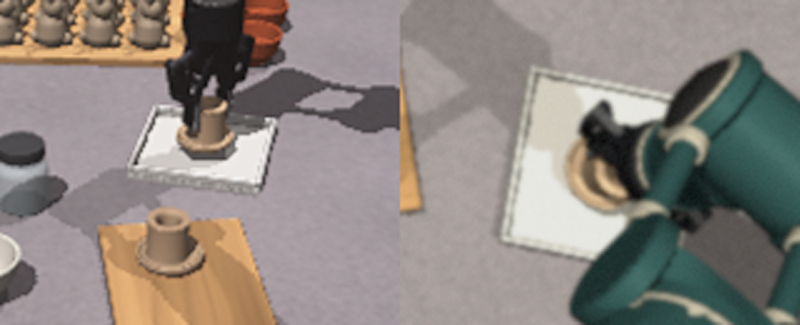

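The holder is upright over the tray's centre (side crop (207,120)). Lowering gently.

>>> drive_tool([
  {"hand": 0.4, "offset": [0, 0, -0.5], "angular": [0, 0, 0]},
  {"hand": 0.4, "offset": [0, 0, -0.9], "angular": [0, 0, 0]},
  {"hand": 0.4, "offset": [0, 0, -1.2], "angular": [0, 0, 0]},
  {"hand": 0.4, "offset": [0, 0, -1.4], "angular": [0, 0, 0]},
  {"hand": 0.4, "offset": [0, 0, -1.5], "angular": [0, 0, 0]},
])

```text
time: 20.58
tool_pos: [0.5027, -0.4028, 0.0316]
tcp_rot: [-1.268, -2.873, -0.0]
wrist_force: [-5.1, 4.7, 11.5]
width: 0.564
```

Contact with the tray floor, about 13 N. I'll release and withdraw upward.

>>> drive_tool([
  {"hand": 0.7, "offset": [0, 0, 0.1], "angular": [0, 0, 0]},
  {"hand": 1, "offset": [0, 0, 0.1], "angular": [0, 0, 0]},
  {"hand": 1, "offset": [0, 0, 0.1], "angular": [0, 0, 0]},
  {"hand": 1, "offset": [0, 0, 0.1], "angular": [0, 0, 0]},
  {"hand": 1, "offset": [0, 0, 2], "angular": [0, 0, 0]},
  {"hand": 1, "offset": [0, 0, 6], "angular": [0, 0, 0]},
  {"hand": 1, "offset": [0, 0, 12], "angular": [0, 0, 0]},
  {"hand": 1, "offset": [0, 0, 17], "angular": [0, 0, 0]},
])

```text
time: 21.58
tool_pos: [0.5034, -0.4034, 0.2043]
tcp_rot: [1.267, 2.871, -0.001]
wrist_force: [0.9, -1.8, 0.3]
width: 1.0
```

>>> drive_tool([
  {"hand": 1, "offset": [-6, 0, 4], "angular": [0, 0, 0]},
  {"hand": 1, "offset": [-10, 0, 5], "angular": [0, 0, 0]},
  {"hand": 1, "offset": [-10, 0, 5], "angular": [0, 0, 0]},
  {"hand": 1, "offset": [-10, 0, 5], "angular": [0, 0, 0]},
])

```text
time: 22.08
tool_pos: [0.4032, -0.4031, 0.2513]
tcp_rot: [1.269, 2.872, -0.0]
wrist_force: [-0.4, -0.5, 0.3]
width: 0.998
```

```bash
python3 - <<'E'
from h import *
c=bot.read_camera("side"); d=bot.read_camera("top")
s=bot.read_state(); print(s["time"],s["tool_pos"],s["width"])
a=c["frame"][80:360,190:400]; b=d["frame"][120:400,90:480][:, :]
cv2.imwrite("pics/s6.png",cv2.resize(np.hstack([a,b]),None,fx=1.33,fy=1.33,interpolation=cv2.INTER_CUBIC))
E
```

```text
22.175 [ 0.40349756 -0.40269153  0.2499411 ] 0.9981020369644593
```

View pics/s6.png

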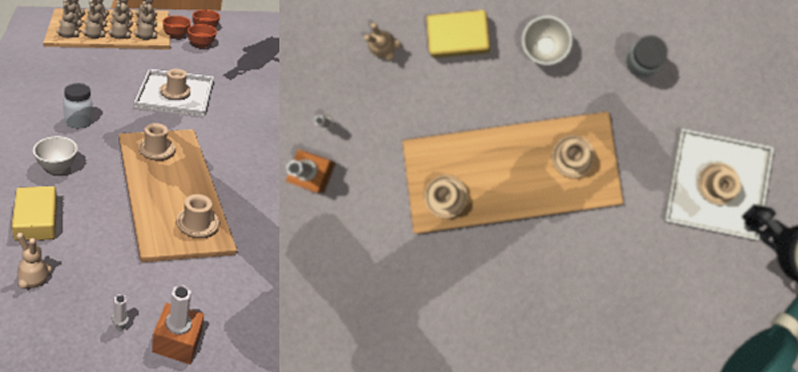

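The holder stands flat in the tray at crop (720,182). The other two are upright on the board, the gauge is in its stand, the bystanders have not moved, and the hand is clear. Handing in.

```bash
python3 -c "
from workcell import bot
print(bot.finish_job())"
```

```text
the job is handed in; nothing more can be done
None
```

I gauged all three holders in order and handed the job in at about 22 s of the 72 s allowed. The hand-in gives no verdict.

| Holder | Result | Contact force |
|---|---|---|
| Stand's end | Gauge went fully home: good | about 6 N |
| Middle | Gauge stopped about 14 mm down: bad | about 12 N |
| Far end | Gauge went fully home: good | about 4 N |

- **Bad holder:** I set the middle holder in the white tray near its centre, with about 13 N of contact as it was lowered onto the floor, then released it.
- **Gauge:** it is back down in its stand, at the same height as before I picked it up.
- **Last pictures:** all three holders are upright, with the two good ones on the board. The gauge's collar is on the stand's top, the bystanders look unmoved, and the hand is clear. These I checked by eye only.
- **Disagreement:** the two cameras differed by about 3–9 mm in y on the cup positions. I settled this by checking the gauge against each rim before lowering it, and all three entries met no side force to speak of.

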